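# Keys from behind the things on the hall tray

## Task

The red-tagged keys lie on the wooden tray behind a flashlight, a sunglasses case and an amber bottle. Clear these three onto the blue mat so that all stand there together, then put the red-tagged keys in the white bowl, and after that stand each of the three back on the very spot of the tray it came from. Keep the three upright throughout, and leave the blue-tagged keys and the sunglasses as they lie.

Things in the scene. Friction and masses are not known exactly. Their poses are not given: they have to be found in the camera images.
- tray: Light wooden tray, fixed, top 10 mm above the table. Origin at table level under the middle of the front row; x to the tray's back, y along the row. Top: x -55 to 145, y -160 to 160 mm; brass rail 26 mm high on the back edge. Three dark marks at x 0, y -95, 0, 95 mm, a standing thing on each (order varies). Keys lie behind, near x 57, y 50 and -50 mm (which where varies)
- mat: Blue felt mat lying flat, fixed, 280 mm along its x and 120 mm along its y, 4 mm thick; origin at the centre of its underside, z up. It is on one side of the tray, the bowl on the other; which side changes
- bowl: White ceramic key bowl, fixed, round, rim 170 mm across and 50 mm high, wall 5 mm, inner floor about 6 mm above the table and narrower than the rim; origin at the centre of its underside, z up
- flashlight_center (a point): Aluminium flashlight standing on its head, 114 mm tall: head 40 mm across for the lowest 26 mm, straight tube 28 mm across from 36 to 108 mm above its foot, black cap. The point is on its axis 57 mm above its foot, z up. About 0.18 kg
- case_center (a point): Closed black hard sunglasses case standing on end, 130 mm tall, 42 mm along its x and 60 mm along its y (its x is roughly the tray's x at the start); take it by the upper third. The point is at its centre, 65 mm above its foot, z up. About 0.13 kg
- bottle_center (a point): Amber glass bottle with a clear ball stopper (fixed in it), 103 mm tall: straight round body 52 mm across from its foot to 68 mm, then a shoulder, a short neck and the 22 mm ball. The point is on its axis 51 mm above its foot, z up. About 0.28 kg
- red_keys_center (a point): Keys with a red plastic tag, rigid, lying flat. The tag is a block 44 mm along its x, 22 mm along its y (grip it across this), 14 mm high; the point is its centre, 7 mm above what it lies on, z up. A ring and two keys stick out on the +x side (roughly to the tray's back), to 72 mm from the point and at most 5 mm high. About 0.06 kg
- blue_keys_center (a point): The same with a blue tag: to be left where it lies
- sunglasses_center (a point): Folded black plastic sunglasses lying in front of the tray, about 136 mm wide along their y, 30 mm deep, 42 mm high; the point is about in their middle. To be left where they lie

How it is judged:
By the outcome, as a careful person would: the job done as asked, in the order asked, and still so for the second after the job is handed in, with the robot touching nothing.
It also fails if it takes over 139 s, if anything falls off the work surface, if the arm or the gripper's body presses on something with over 40 N, if the wrist force passes 120 N, or if a joint passes its speed limit or range.

## Robot

A 7-joint arm with a two-finger parallel gripper is mounted at the origin on the work surface. World frame = base frame: x ahead of the robot, y to its left, z up, the work surface at z = 0. Lengths are in m, angles in rad, forces in N, time in s.
With the tool pointing down it reaches from about 0.35 to 0.9 m from the base axis. Payload 19.9 kg.
Tool frame: the origin (TCP) lies on the centre line of the jaws, within the pads' length; the fingertips stand 11 mm ahead of it and the grasp point (between the pads) lies 8 mm behind it; z points along the fingers, y is the line along which they close (so a half turn about z gives the same grasp; the last joint's range is limited). The gripper opens to 85 mm and grips with 20 to 120 N. Pads are 22 mm wide; open, the fingers measure 114 mm over their backs; the gripper's body (76 mm by 85 mm) begins 54 mm behind the grasp point. The pads swing forward as they close: fully open they stand 13 mm farther back than shut.
Start: joints at [-1.381, 0.417, -0.01, 1.614, 0.005, 1.111, -0.053], TCP at [0.144, 0.608, 0.242] pointing down, gripper open.
Joint ranges: [-2.81, 2.81], [-0.39, 2.02], [-1.27, 1.25], [0.06, 2.57], [-1.19, 4.33], [0.19, 2], [-2.82, 2.82]. Speed limits (rad/s): [1.89, 1.89, 2.39, 2.39, 3.01, 3.01, 3.01].

## Interface

Orientations are given as a unit quaternion [w, x, y, z].
In Python, from station import * gives the robot as it stands.
- The arm moves only by the shell command python3 -m jog 'ROWS' [OPENING]. ROWS is JSON, a list of rows, each an object of numbers: "tx", "ty", "tz": the shift along the tool's x, y, z scaled (see below); "yaw": the turn about the tool's z scaled (see below). A call has exactly 5 rows; each row shifts and turns the commanded pose from where the row before left it, along the tool's axes as they then stand; what a row does not reach is not made up. The controller multiplies each number of a shift by 25 mm and each number of a turn by 0.1 rad. A row lasts 1/10 s, in which the tool goes at most 50 mm and 8.59 degrees, less where a joint would pass 70% of its speed; a pose out of reach is approached as far as the arm can. A call with a number of a shift or a turn outside -1 to 1 is refused whole. A call with a gripper value outside its range is refused whole. OPENING is the opening in per cent of the stroke, from 0 (shut) to 100 (fully open), set as the call begins (- or left out, the last holds). The fingers move at their own pace and stop on an object; the grip force is fixed at half the most. Time passes only in rows, so rows that do not move let the fingers close, or fill a call up. It gives the time, the measured TCP pose, the force, the opening and the grip force at its end, in the units of the state.
- read_state(): the state, without advancing time (a new reading comes with each control period).
- snapshot(name): name is "scene" or "top" or "wrist"; returns a dict with "pixels" (480x640x3 uint8, red, green, blue), "fx", "fy", "cx", "cy" (pixels), "extrinsics" (4x4, takes a point from camera to world coordinates). Camera axes: x right, y up, looking along -z (the intrinsics and any distortion apply to the point x, -y, -z); pixel columns grow to the right and rows downward; lengths in m; the calibration is good to about 2 mm. A picture is of the moment at which its call begins. There is no depth.
- job_done(): hands the job in; it is judged then, once.
The state is a dict: "time": time; "joint_pos": joint angles; "qvel": joint speeds; "joint_efforts": joint torques, N m; "tool_pos": TCP position; "ee_rot": TCP orientation; "ft_force": force on the tool from outside, world axes, zero at the start; "torque": the same for the moment, N m; "grip_width": opening from 0.0 (shut) to 1.0 (fully open); "grip_force": force on a finger pad.
Only numpy, scipy, OpenCV 4.12 (cv2) and the standard library are available. Lean on these libraries where they do the work, as an engineer would, in place of code of your own. Each camera call takes 0.05 s, during which the arm holds its last target. There are 200 camera calls.

## Working session

There is one attempt and no reset: what is moved stays moved. The work goes in short steps, Python scripts to look and compute and a shell command to move; the robot and the scene stay as the last step left them, time stands still between calls to the robot, and variables do not carry over. Pictures are saved under pics/ and viewed, at most 14 in all, crops included, and the job is handed in when it is done.

```bash
mkdir -p pics; ls; python3 - <<'E'
from station import *
import cv2,numpy as np
s=read_state();print(s['time'],s['tool_pos'],s['ee_rot'],s['grip_width'])
for n in("scene","top"):
    d=snapshot(n);cv2.imwrite(f"pics/{n}0.png",d["pixels"][:,:,::-1]);np.savez(f"{n}0.npz",**d)
    print(n,d['fx'],d['fy'],d['cx'],d['cy'],np.round(d['extrinsics'],3).tolist(),[k for k in d])
E
```

```text
pics
0.0 [0.14351211 0.60794046 0.24164026] [-2.30343205e-05  1.15619351e-01  9.93293392e-01 -6.35110667e-04] 1.002708511020402
scene 447.95597452935635 447.95597452935635 314.13732854575505 240.15564379745084 [[0.234, -0.578, 0.782, 1.223], [0.972, 0.144, -0.184, -0.148], [-0.006, 0.803, 0.596, 0.604], [0.0, 0.0, 0.0, 1.0]] ['pixels', 'fx', 'fy', 'cx', 'cy', 'extrinsics']
top 599.3346399834226 599.3346399834226 317.9578756126213 242.86251365605406 [[-0.003, 0.999, -0.045, 0.477], [-1.0, -0.003, -0.013, 0.002], [-0.013, 0.044, 0.999, 1.083], [0.0, 0.0, 0.0, 1.0]] ['pixels', 'fx', 'fy', 'cx', 'cy', 'extrinsics']
```

View pics/scene0.png

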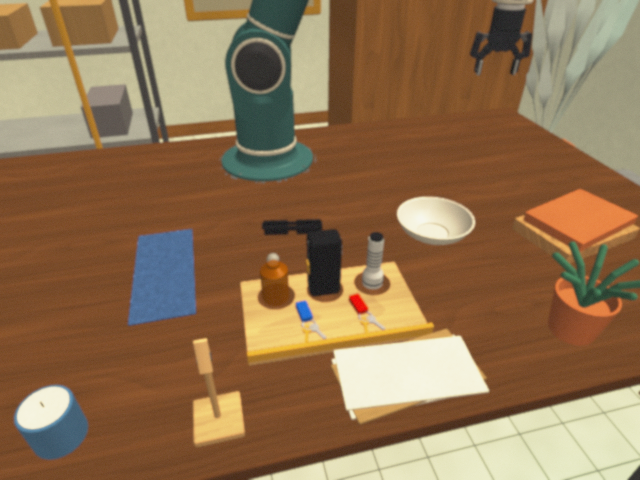

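View pics/top0.png

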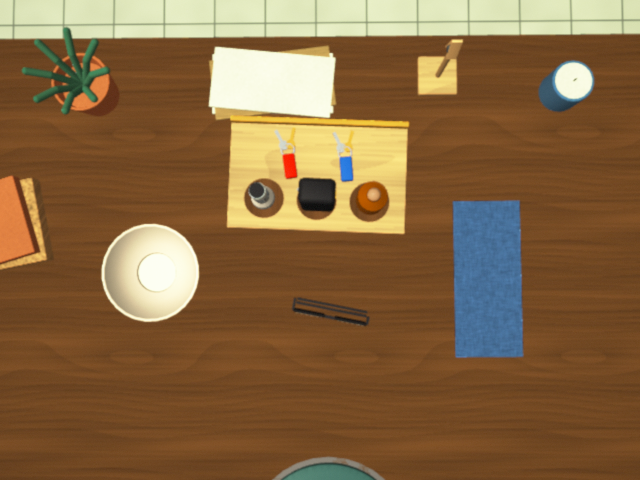

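The top view (up = +x, left = +y) shows the flashlight at (262,195), case at (317,194), bottle at (373,197), red tag at (290,166), blue tag at (346,168), bowl at (151,272) and mat at (488,279). The scene view agrees with that order.

```bash
cat > h.py <<'E'
import numpy as np,cv2
def ray(d,u,v,z):
    E=d['extrinsics'];r=E[:3,:3]@np.array([(u-d['cx'])/d['fx'],-(v-d['cy'])/d['fy'],-1]);o=E[:3,3]
    return o+r*(z-o[2])/r[2]
def mask(d,lo,hi,roi):
    h=cv2.cvtColor(np.ascontiguousarray(d['pixels']),cv2.COLOR_RGB2HSV);m=cv2.inRange(h,np.array(lo),np.array(hi))
    k=np.zeros_like(m);x0,y0,x1,y1=roi;k[y0:y1,x0:x1]=m[y0:y1,x0:x1];return k
def big(m):
    return max(cv2.findContours(m,cv2.RETR_EXTERNAL,cv2.CHAIN_APPROX_NONE)[0],key=cv2.contourArea)
def rect(d,c,z):
    w=np.array([ray(d,*p[0],z)[:2] for p in c],np.float32)*1000
    (c0,s,_)=r=cv2.minAreaRect(w);b=cv2.boxPoints(r);e=b[1]-b[0],b[2]-b[1]
    L=max(e,key=np.linalg.norm);a=np.degrees(np.arctan2(L[1],L[0]));return np.round(c0,1),np.round(s,1),'long axis deg',round(float((a+90)%180-90),1)
E
python3 - <<'E'
from h import *
d=np.load("top0.npz")
tr=mask(d,(12,60,140),(28,200,255),(215,126,420,245))
tr=cv2.morphologyEx(tr,cv2.MORPH_CLOSE,np.ones((9,9)))
print('tray(no rail)',rect(d,big(tr),.010))
print('corners',[np.round(ray(d,u,v,.01)[:2]*1000) .tolist() for u,v in((228,227),(404,233))])
print('mat',rect(d,big(mask(d,(100,80,40),(120,255,255),(440,190,540,370))),.004))
print('red',rect(d,big(mask(d,(0,200,150),(4,255,255),(275,145,305,182))),.024))
print('blue',rect(d,big(mask(d,(100,150,100),(120,255,255),(335,150,360,185))),.024))
print('bowl',rect(d,big(mask(d,(0,0,140),(40,80,255),(95,215,205,330))),.05))
print('case',rect(d,big(mask(d,(0,0,0),(180,255,45),(296,172,340,212))),.14))
b=big(mask(d,(3,150,60),(14,255,255),(350,175,395,220)));print('bottle',rect(d,b,.06))
print('ball',ray(d,374,195,.102)*1000)
f=big(mask(d,(0,0,0),(180,255,70),(245,178,275,205)));print('flash',rect(d,f,.124))
print('cap',ray(d,258,189,.124)*1000)
p=d['pixels'];cv2.imwrite('pics/c1.png',cv2.resize(p[110:245,215:425,::-1],None,fx=3.8,fy=3.8,interpolation=2))
E
```

```text
tray(no rail) (array([644.7,  18.1]), array([322.2, 195.7]), 'long axis deg', 87.7)
corners [[554.0, 178.0], [542.0, -138.0]]
mat (array([ 461.6, -286.6]), array([278. , 119.3]), 'long axis deg', 0.2)
red (array([662.6,  66.1]), array([40.6, 17.9]), 'long axis deg', 7.5)
blue (array([656.8, -34.2]), array([41.3, 19. ]), 'long axis deg', 4.9)
bowl (array([473.6, 306.4]), array([167.6, 166.7]), 'long axis deg', 0.4)
case (array([596.1,  16.7]), array([55.4, 49.3]), 'long axis deg', 89.7)
bottle (array([595.5, -72. ]), array([61.6, 63.7]), 'long axis deg', -0.3)
ball [599.64386563 -77.18511017 102.        ]
flash (array([606.6, 114.4]), array([21.8, 19.4]), 'long axis deg', 44.9)
cap [607.41905132 111.2083337  124.        ]
```

View pics/c1.png

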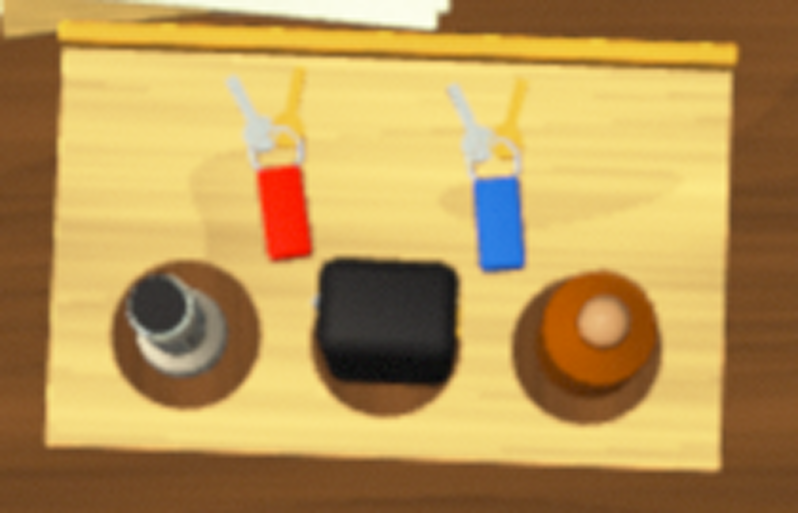

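The tray pose is yaw ≈ -2.3° with its origin at about (603, 18) mm. The crop shows the case top at about (390,300), the bottle at (600,330) and the flashlight at (187,330), so all three stand on their marks. I'll move now.

```bash
cat > need.py <<'E'
import sys,numpy as np
from station import *
from scipy.spatial.transform import Rotation as R
t=np.array(list(map(float,sys.argv[1:4])));s=read_state();w,x,y,z=s['ee_rot'];M=R.from_quat([x,y,z,w])
Y=M.as_matrix()[:,1];a=np.degrees(np.arctan2(Y[1],Y[0]))
print('t',round(s['time'],2),'tcp',np.round(s['tool_pos']*np.float64(1000),1) if not isinstance(s['tool_pos'],list) else np.round(np.array(s['tool_pos'])*1000,1),'yaxis',round(a,2),'F',np.round(s['ft_force'],1),'w',round(s['grip_width'],3),'gf',s['grip_force'])
print('units tx ty tz',np.round(M.inv().apply(t/1000-np.array(s['tool_pos']))/.025,2),'yaw to 87.7:',round(-np.radians(87.7-a)/.1,2))
E
python3 -m jog '[{"tx":-0.5,"ty":-1,"yaw":-0.4},{"tx":-0.5,"ty":-1,"yaw":-0.4},{"tx":-0.5,"ty":-1,"yaw":-0.4},{"tx":-0.5,"ty":-1,"yaw":-0.4},{"tx":-0.5,"ty":-1,"yaw":-0.4}]' 75
python3 need.py 599 -77 210
```

```text
t 0.1 tcp [143.5 608.  241.7] yaxis 76.72 F [ 0.6 -0.6 -0.3] w 0.997 gf 0.0
units tx ty tz [-24.03 -22.48   1.3 ] yaw to 87.7: -1.92invalid input
```

```bash

python3 -m jog '[{"tx":-0.5,"ty":-1,"tz":0,"yaw":-0.4},{"tx":-0.5,"ty":-1,"tz":0,"yaw":-0.4},{"tx":-0.5,"ty":-1,"tz":0,"yaw":-0.4},{"tx":-0.5,"ty":-1,"tz":0,"yaw":-0.4},{"tx":-0.5,"ty":-1,"tz":0,"yaw":-0.4}]' 75
python3 need.py 599 -77 210
```

```text
time: 0.6
tool_pos: [0.1865, 0.4742, 0.242]
ee_rot: [-0.0, 0.015, 1.0, -0.0]
ft_force: [0.4, 0.2, 0.1]
grip_width: 0.751
grip_force: 0.0
t 0.6 tcp [186.5 474.2 242. ] yaxis 88.28 F [0.4 0.2 0.1] w 0.751 gf 0.0
units tx ty tz [-17.15 -21.54   1.29] yaw to 87.7: 0.1
```

```bash

for i in 1 2 3 4; do python3 -m jog '[{"tx":-0.8,"ty":-1,"tz":0,"yaw":0},{"tx":-0.8,"ty":-1,"tz":0,"yaw":0},{"tx":-0.8,"ty":-1,"tz":0,"yaw":0},{"tx":-0.8,"ty":-1,"tz":0,"yaw":0},{"tx":-0.8,"ty":-1,"tz":0,"yaw":0}]' >/dev/null; done
python3 -m jog '[{"tx":-0.5,"ty":-0.8,"tz":0.5,"yaw":0.1},{"tx":-0.5,"ty":-0.7,"tz":0.5,"yaw":0},{"tx":0,"ty":0,"tz":0.3,"yaw":0},{"tx":0,"ty":0,"tz":0,"yaw":0},{"tx":0,"ty":0,"tz":0,"yaw":0}]' >/dev/null
python3 need.py 599 -77 55
python3 - <<'E'
from station import *
import cv2,numpy as np
d=snapshot("wrist");cv2.imwrite("pics/w1.png",d["pixels"][:,:,::-1]);np.savez("w1.npz",**d);print(d['fx'],np.round(d['extrinsics'],3).tolist())
E
```

```text
t 3.1 tcp [593.7 -74.5 209.9] yaxis 87.66 F [0.2 0.  0.7] w 0.753 gf 0.0
units tx ty tz [-0.22 -0.09  6.2 ] yaw to 87.7: -0.01
391.4195352393634 [[0.041, -0.95, -0.311, 0.514], [0.999, 0.039, 0.012, -0.072], [0.0, -0.311, 0.95, 0.341], [0.0, 0.0, 0.0, 1.0]]
```

View pics/w1.png

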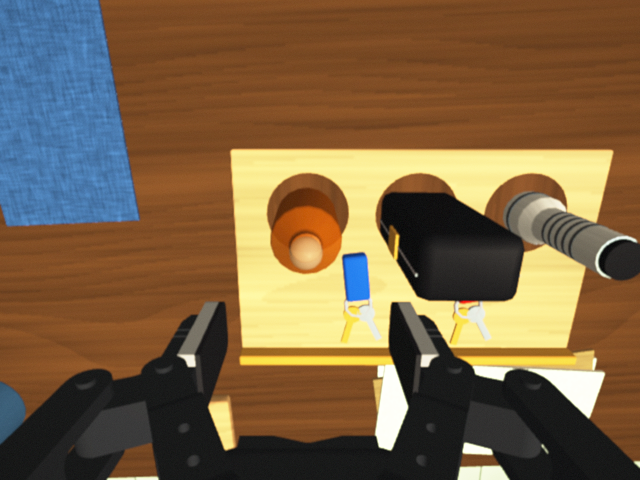

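The wrist view (right = +y, down = +x) shows the bottle's ball at (305,251), the case top centred near (466,267) and the flashlight cap at (620,259). The bottle's dark mark is centred near (307,213).

```bash
python3 - <<'E'
from h import *
d=np.load("w1.npz")
for n,u,v,z in(('ball',305,251,.102),('mark1',308,212,.01),('mark3',526,212,.01),('case tl',412,237,.14),('case tr',508,233,.14),('case bl',428,299,.14),('case br',516,297,.14),('cap',620,259,.124),('corner',232,150,.01),('corner',611,150,.01)): print(n,np.round(ray(d,u,v,z)[:2]*1000,1))
E
```

```text
ball [601.2 -76.8]
mark1 [598.9 -74.6]
mark3 [606.6 115.3]
case tl [581.6 -17.8]
case tr [581.4  33.8]
case bl [619.3  -7.1]
case br [620.   42.9]
cap [605.9 110.7]
corner [ 543.4 -135.5]
corner [556.2 178.8]
```

```bash

python3 -m jog '[{"tx":-0.25,"ty":-0.1,"tz":0.5,"yaw":0},{"tx":0,"ty":0,"tz":0.7,"yaw":0},{"tx":0,"ty":0,"tz":0.7,"yaw":0},{"tx":0,"ty":0,"tz":0.7,"yaw":0},{"tx":0,"ty":0,"tz":0.7,"yaw":0}]' >/dev/null
python3 -m jog '[{"tx":0,"ty":0,"tz":0.7,"yaw":0},{"tx":0,"ty":0,"tz":0.7,"yaw":0},{"tx":0,"ty":0,"tz":0.7,"yaw":0},{"tx":0,"ty":0,"tz":0.5,"yaw":0},{"tx":0,"ty":0,"tz":0.3,"yaw":0}]' >/dev/null
python3 need.py 600 -77 55
for i in 1 2; do python3 -m jog '[{"tx":0,"ty":0,"tz":0,"yaw":0},{"tx":0,"ty":0,"tz":0,"yaw":0},{"tx":0,"ty":0,"tz":0,"yaw":0},{"tx":0,"ty":0,"tz":0,"yaw":0},{"tx":0,"ty":0,"tz":0,"yaw":0}]' 30; done;  python3 need.py 600 -77 55
```

```text
t 4.15 tcp [599.8 -78.   53.7] yaxis 87.62 F [-0.6 -0.5  1.6] w 0.752 gf 0.0
units tx ty tz [-0.01  0.04 -0.05] yaw to 87.7: -0.01
time: 4.65
tool_pos: [0.6002, -0.0782, 0.0551]
ee_rot: [0.0, 0.021, 1.0, -0.0]
ft_force: [0.1, -0.9, -1.8]
grip_width: 0.593
grip_force: 62.7
time: 5.15
tool_pos: [0.6, -0.0782, 0.0548]
ee_rot: [-0.0, 0.021, 1.0, -0.0]
ft_force: [0.2, -1.2, -2.8]
grip_width: 0.589
grip_force: 62.7
t 5.15 tcp [600.  -78.2  54.8] yaxis 87.61 F [ 0.2 -1.2 -2.8] w 0.589 gf 62.70540936850011
units tx ty tz [ 0.    0.05 -0.01] yaw to 87.7: -0.02
```

```bash

python3 -m jog '[{"tx":0,"ty":0,"tz":-0.3,"yaw":0},{"tx":0,"ty":0,"tz":-0.6,"yaw":0},{"tx":0,"ty":0,"tz":-0.6,"yaw":0},{"tx":0.2,"ty":-0.2,"tz":-0.6,"yaw":0},{"tx":0.5,"ty":-0.5,"tz":-0.5,"yaw":0}]' 
for i in 1 2 ; do python3 -m jog '[{"tx":0.8,"ty":-0.8,"tz":0,"yaw":0},{"tx":0.8,"ty":-0.8,"tz":0,"yaw":0},{"tx":0.8,"ty":-0.8,"tz":0,"yaw":0},{"tx":0.8,"ty":-0.8,"tz":0,"yaw":0},{"tx":0.8,"ty":-0.8,"tz":0,"yaw":0}]' >/dev/null; done
python3 need.py 370 -287 49.5
```

```text
time: 5.65
tool_pos: [0.5824, -0.0944, 0.1218]
ee_rot: [0.001, 0.02, 1.0, 0.0]
ft_force: [-0.1, -0.5, -3.7]
grip_width: 0.594
grip_force: 63.1
t 6.65 tcp [ 372.6 -287.3  121. ] yaxis 87.59 F [ 0.3 -0.5 -3.9] w 0.589 gf 63.129105968400836
units tx ty tz [0.11 0.01 2.86] yaw to 87.7: -0.02
```

```bash

python3 -m jog '[{"tx":0.1,"ty":0,"tz":0.6,"yaw":0},{"tx":0,"ty":0,"tz":0.8,"yaw":0},{"tx":0,"ty":0,"tz":0.7,"yaw":0},{"tx":0,"ty":0,"tz":0.4,"yaw":0},{"tx":0,"ty":0,"tz":0.2,"yaw":0}]' >/dev/null
python3 -m jog '[{"tx":0,"ty":0,"tz":0.1,"yaw":0},{"tx":0,"ty":0,"tz":0,"yaw":0},{"tx":0,"ty":0,"tz":0.05,"yaw":0},{"tx":0,"ty":0,"tz":0,"yaw":0},{"tx":0,"ty":0,"tz":0,"yaw":0}]' 
python3 need.py 370 -287 48.8
```

```text
time: 7.65
tool_pos: [0.3713, -0.2863, 0.0488]
ee_rot: [0.0, 0.021, 1.0, -0.0]
ft_force: [-0.2, -0.5, -3.7]
grip_width: 0.589
grip_force: 63.1
t 7.65 tcp [ 371.3 -286.3   48.8] yaxis 87.61 F [-0.2 -0.5 -3.7] w 0.589 gf 63.07911828160286
units tx ty tz [ 0.05 -0.03  0.  ] yaw to 87.7: -0.02
```

```bash

python3 -m jog '[{"tx":0,"ty":0,"tz":0.05,"yaw":0},{"tx":0,"ty":0,"tz":0,"yaw":0},{"tx":0,"ty":0,"tz":0,"yaw":0},{"tx":0,"ty":0,"tz":0,"yaw":0},{"tx":0,"ty":0,"tz":0,"yaw":0}]' | egrep 'tool|ft'
python3 -m jog '[{"tx":0,"ty":0,"tz":0.05,"yaw":0},{"tx":0,"ty":0,"tz":0,"yaw":0},{"tx":0,"ty":0,"tz":0,"yaw":0},{"tx":0,"ty":0,"tz":0,"yaw":0},{"tx":0,"ty":0,"tz":0,"yaw":0}]' | egrep 'tool|ft'
```

```text
tool_pos: [0.3715, -0.2864, 0.0482]
ft_force: [-5.3, 6.1, 23.5]
tool_pos: [0.3717, -0.2865, 0.0481]
ft_force: [-14.9, 12.6, 61.1]
```

```bash

python3 -m jog '[{"tx":0,"ty":0,"tz":-0.05,"yaw":0},{"tx":0,"ty":0,"tz":0,"yaw":0},{"tx":0,"ty":0,"tz":0,"yaw":0},{"tx":0,"ty":0,"tz":0,"yaw":0},{"tx":0,"ty":0,"tz":0,"yaw":0}]' 75 | egrep 'tool|ft|grip'
python3 -m jog '[{"tx":0,"ty":0,"tz":-0.3,"yaw":0},{"tx":0,"ty":0,"tz":-0.6,"yaw":0},{"tx":0,"ty":0,"tz":-1,"yaw":0},{"tx":0,"ty":0,"tz":-1,"yaw":0},{"tx":0,"ty":0,"tz":-1,"yaw":0}]' >/dev/null
python3 -m jog '[{"tx":-0.8,"ty":0.8,"tz":-1,"yaw":0},{"tx":-0.9,"ty":0.9,"tz":-1,"yaw":0},{"tx":-0.9,"ty":0.9,"tz":-0.2,"yaw":0},{"tx":-0.8,"ty":0.9,"tz":0,"yaw":0},{"tx":-0.8,"ty":0.9,"tz":0,"yaw":0}]' 100 >/dev/null
python3 -m jog '[{"tx":-0.8,"ty":1,"tz":0,"yaw":0},{"tx":-0.8,"ty":1,"tz":0,"yaw":0},{"tx":-0.8,"ty":1,"tz":0,"yaw":0},{"tx":-0.8,"ty":1,"tz":0,"yaw":0},{"tx":-0.8,"ty":1,"tz":0,"yaw":0}]' >/dev/null
python3 need.py 600.5 17.5 107
```

```text
tool_pos: [0.3711, -0.2863, 0.0472]
ft_force: [-0.5, 0.6, -0.1]
grip_width: 0.749
grip_force: 0.0
t 10.65 tcp [586.4 -59.  200.3] yaxis 87.59 F [ 0.  -0.5  1.9] w 0.998 gf 0.0
units tx ty tz [-0.43  3.08  3.73] yaw to 87.7: -0.02
```

```bash

python3 -m jog '[{"tx":-0.2,"ty":0.9,"tz":0,"yaw":0},{"tx":-0.2,"ty":0.9,"tz":0,"yaw":0},{"tx":-0.05,"ty":0.8,"tz":0,"yaw":0},{"tx":0,"ty":0.45,"tz":0,"yaw":0},{"tx":0,"ty":0,"tz":0,"yaw":0}]' >/dev/null
python3 -m jog '[{"tx":0,"ty":0,"tz":0.6,"yaw":0},{"tx":0,"ty":0,"tz":0.8,"yaw":0},{"tx":0,"ty":0,"tz":0.9,"yaw":0},{"tx":0,"ty":0,"tz":0.8,"yaw":0},{"tx":0,"ty":0,"tz":0.6,"yaw":0}]' >/dev/null
python3 need.py 600.5 17.5 107
for i in 1 2; do python3 -m jog '[{"tx":0,"ty":0,"tz":0,"yaw":0},{"tx":0,"ty":0,"tz":0,"yaw":0},{"tx":0,"ty":0,"tz":0,"yaw":0},{"tx":0,"ty":0,"tz":0,"yaw":0},{"tx":0,"ty":0,"tz":0,"yaw":0}]' 40 | egrep "ft|grip"; done
python3 need.py 462 -286 107
```

```text
t 11.65 tcp [599.4  14.2 105.5] yaxis 87.51 F [ 0.8 -1.  -0.6] w 1.0 gf 0.0
units tx ty tz [-0.04  0.13 -0.06] yaw to 87.7: -0.03
ft_force: [-0.4, -0.4, -0.9]
grip_width: 0.695
grip_force: 64.2
ft_force: [-1.1, 0.9, 6.2]
grip_width: 0.698
grip_force: 64.7
t 12.65 tcp [600.5  15.7 107.6] yaxis 87.61 F [-1.1  0.9  6.2] w 0.698 gf 64.7255802154541
units tx ty tz [  5.03 -12.29   0.02] yaw to 87.7: -0.02
```

```bash

python3 -m jog '[{"tx":0,"ty":0,"tz":-0.3,"yaw":0},{"tx":0,"ty":0,"tz":-0.6,"yaw":0},{"tx":0,"ty":0,"tz":-0.6,"yaw":0},{"tx":0.1,"ty":-0.2,"tz":-0.6,"yaw":0},{"tx":0.3,"ty":-0.5,"tz":-0.4,"yaw":0}]' | egrep "tool|ft|grip"
for i in 1 2 ; do python3 -m jog '[{"tx":0.4,"ty":-1,"tz":0,"yaw":0},{"tx":0.4,"ty":-1,"tz":0,"yaw":0},{"tx":0.4,"ty":-1,"tz":0,"yaw":0},{"tx":0.4,"ty":-1,"tz":0,"yaw":0},{"tx":0.4,"ty":-1,"tz":0,"yaw":0}]' >/dev/null; done
python3 -m jog '[{"tx":0.4,"ty":-0.8,"tz":0,"yaw":0},{"tx":0.2,"ty":-0.5,"tz":0,"yaw":0},{"tx":0,"ty":-0.3,"tz":0,"yaw":0},{"tx":0,"ty":0,"tz":0,"yaw":0},{"tx":0,"ty":0,"tz":0,"yaw":0}]' | egrep "ft|grip"
python3 need.py 462 -286 102
```

```text
tool_pos: [0.5899, -0.0012, 0.1718]
ft_force: [0.1, -0.2, -1.3]
grip_width: 0.698
grip_force: 64.3
ft_force: [-0.3, 0.5, -0.7]
grip_width: 0.696
grip_force: 64.4
t 14.65 tcp [ 462.9 -285.6  169.8] yaxis 87.66 F [-0.3  0.5 -0.7] w 0.696 gf 64.3777871131897
units tx ty tz [ 0.04 -0.02  2.71] yaw to 87.7: -0.01
```

```bash

python3 -m jog '[{"tx":0,"ty":0,"tz":0.5,"yaw":0},{"tx":0,"ty":0,"tz":0.8,"yaw":0},{"tx":0,"ty":0,"tz":0.7,"yaw":0},{"tx":0,"ty":0,"tz":0.4,"yaw":0},{"tx":0,"ty":0,"tz":0.25,"yaw":0}]' >/dev/null
for i in 1 2; do python3 -m jog '[{"tx":0,"ty":0,"tz":0.04,"yaw":0},{"tx":0,"ty":0,"tz":0,"yaw":0},{"tx":0,"ty":0,"tz":0,"yaw":0},{"tx":0,"ty":0,"tz":0,"yaw":0},{"tx":0,"ty":0,"tz":0,"yaw":0}]' | egrep "tool|ft"; done
```

```text
tool_pos: [0.4627, -0.2864, 0.103]
ft_force: [0.3, 0.3, -1.3]
tool_pos: [0.4625, -0.2864, 0.1017]
ft_force: [1.1, 0.1, 0.7]
```

```bash

python3 -m jog '[{"tx":0,"ty":0,"tz":0.02,"yaw":0},{"tx":0,"ty":0,"tz":0,"yaw":0},{"tx":0,"ty":0,"tz":0,"yaw":0},{"tx":0,"ty":0,"tz":0,"yaw":0},{"tx":0,"ty":0,"tz":0,"yaw":0}]' | egrep "tool|ft"
python3 -m jog '[{"tx":0,"ty":0,"tz":0,"yaw":0},{"tx":0,"ty":0,"tz":0,"yaw":0},{"tx":0,"ty":0,"tz":0,"yaw":0},{"tx":0,"ty":0,"tz":0,"yaw":0},{"tx":0,"ty":0,"tz":0,"yaw":0}]' 100 | egrep "tool|ft|grip"
python3 -m jog '[{"tx":0,"ty":0,"tz":-0.3,"yaw":0},{"tx":0,"ty":0,"tz":-0.6,"yaw":0},{"tx":0,"ty":0,"tz":-1,"yaw":0},{"tx":0,"ty":0,"tz":-1,"yaw":0},{"tx":0,"ty":0,"tz":-1,"yaw":0}]' | egrep tool
for i in 1 2 3; do python3 -m jog '[{"tx":-0.4,"ty":1,"tz":0,"yaw":0},{"tx":-0.4,"ty":1,"tz":0,"yaw":0},{"tx":-0.4,"ty":1,"tz":0,"yaw":0},{"tx":-0.4,"ty":1,"tz":0,"yaw":0},{"tx":-0.4,"ty":1,"tz":0,"yaw":0}]' 75 >/dev/null; done
python3 need.py 606.5 112.5 82
```

```text
tool_pos: [0.4628, -0.2864, 0.1016]
ft_force: [-1.4, 3.3, 10.0]
tool_pos: [0.4624, -0.2863, 0.101]
ft_force: [-0.1, -0.6, -0.1]
grip_width: 1.002
grip_force: 0.0
tool_pos: [0.4624, -0.2865, 0.2009]
t 19.15 tcp [628.5  83.  200.1] yaxis 87.59 F [-0.3  0.3 -0.3] w 0.75 gf 0.0
units tx ty tz [0.94 1.14 4.72] yaw to 87.7: -0.02
```

```bash

python3 -m jog '[{"tx":0.5,"ty":0.6,"tz":0,"yaw":0},{"tx":0.45,"ty":0.55,"tz":0,"yaw":0},{"tx":0,"ty":0,"tz":0.5,"yaw":0},{"tx":0,"ty":0,"tz":0.8,"yaw":0},{"tx":0,"ty":0,"tz":0.8,"yaw":0}]' >/dev/null
python3 -m jog '[{"tx":0,"ty":0,"tz":0.8,"yaw":0},{"tx":0,"ty":0,"tz":0.8,"yaw":0},{"tx":0,"ty":0,"tz":0.6,"yaw":0},{"tx":0,"ty":0,"tz":0.4,"yaw":0},{"tx":0,"ty":0,"tz":0,"yaw":0}]' >/dev/null
python3 need.py 606.5 112.5 82
for i in 1 2; do python3 -m jog '[{"tx":0,"ty":0,"tz":0,"yaw":0},{"tx":0,"ty":0,"tz":0,"yaw":0},{"tx":0,"ty":0,"tz":0,"yaw":0},{"tx":0,"ty":0,"tz":0,"yaw":0},{"tx":0,"ty":0,"tz":0,"yaw":0}]' 15 | egrep "tool|ft|grip"; done
```

```text
t 20.15 tcp [604.9 111.4  80.1] yaxis 87.59 F [ 0.  -0.2 -0. ] w 0.749 gf 0.0
units tx ty tz [-0.06  0.05 -0.08] yaw to 87.7: -0.02
tool_pos: [0.6061, 0.112, 0.082]
ft_force: [-0.3, -1.1, 7.5]
grip_width: 0.307
grip_force: 58.3
tool_pos: [0.6061, 0.1119, 0.082]
ft_force: [0.9, 0.2, 7.4]
grip_width: 0.306
grip_force: 58.3
```

```bash

python3 -m jog '[{"tx":0,"ty":0,"tz":-0.3,"yaw":0},{"tx":0,"ty":0,"tz":-0.6,"yaw":0},{"tx":0,"ty":0,"tz":-0.6,"yaw":0},{"tx":0,"ty":-0.2,"tz":-0.6,"yaw":0},{"tx":0.1,"ty":-0.5,"tz":-0.4,"yaw":0}]' | egrep "tool|ft|grip"
for i in 1 2 3; do python3 -m jog '[{"tx":0.1,"ty":-0.95,"tz":0,"yaw":0},{"tx":0.1,"ty":-0.95,"tz":0,"yaw":0},{"tx":0.1,"ty":-0.95,"tz":0,"yaw":0},{"tx":0.1,"ty":-0.95,"tz":0,"yaw":0},{"tx":0.1,"ty":-0.95,"tz":0,"yaw":0}]' >/dev/null; done
python3 -m jog '[{"tx":0,"ty":-0.7,"tz":0,"yaw":0},{"tx":0,"ty":-0.4,"tz":0,"yaw":0},{"tx":0,"ty":0,"tz":0,"yaw":0},{"tx":0,"ty":0,"tz":0,"yaw":0},{"tx":0,"ty":0,"tz":0,"yaw":0}]' | egrep "ft|grip"
python3 need.py 553 -286 76.5
```

```text
tool_pos: [0.6028, 0.0947, 0.1456]
ft_force: [0.6, 0.0, -2.1]
grip_width: 0.304
grip_force: 58.8
ft_force: [-0.1, 0.4, -1.4]
grip_width: 0.305
grip_force: 58.9
t 23.65 tcp [ 549.1 -286.2  143.5] yaxis 87.69 F [-0.1  0.4 -1.4] w 0.305 gf 58.882768750190735
units tx ty tz [-0.16  0.01  2.68] yaw to 87.7: -0.0
```

```bash

python3 -m jog '[{"tx":-0.15,"ty":0,"tz":0.5,"yaw":0},{"tx":0,"ty":0,"tz":0.8,"yaw":0},{"tx":0,"ty":0,"tz":0.7,"yaw":0},{"tx":0,"ty":0,"tz":0.4,"yaw":0},{"tx":0,"ty":0,"tz":0.25,"yaw":0}]' >/dev/null
for i in 1 2; do python3 -m jog '[{"tx":0,"ty":0,"tz":0.03,"yaw":0},{"tx":0,"ty":0,"tz":0,"yaw":0},{"tx":0,"ty":0,"tz":0,"yaw":0},{"tx":0,"ty":0,"tz":0,"yaw":0},{"tx":0,"ty":0,"tz":0,"yaw":0}]' | egrep "tool|ft"; done
```

```text
tool_pos: [0.5526, -0.2877, 0.0769]
ft_force: [0.6, -0.2, -2.7]
tool_pos: [0.5525, -0.2876, 0.0759]
ft_force: [0.3, -0.5, -1.8]
```

```bash

python3 -m jog '[{"tx":0,"ty":0,"tz":0.02,"yaw":0},{"tx":0,"ty":0,"tz":0,"yaw":0},{"tx":0,"ty":0,"tz":0,"yaw":0},{"tx":0,"ty":0,"tz":0,"yaw":0},{"tx":0,"ty":0,"tz":0,"yaw":0}]' | egrep "tool|ft"
python3 -m jog '[{"tx":0,"ty":0,"tz":0,"yaw":0},{"tx":0,"ty":0,"tz":0,"yaw":0},{"tx":0,"ty":0,"tz":0,"yaw":0},{"tx":0,"ty":0,"tz":0,"yaw":0},{"tx":0,"ty":0,"tz":0,"yaw":0}]' 75 | egrep "tool|ft|grip"
python3 -m jog '[{"tx":0,"ty":0,"tz":-0.3,"yaw":0},{"tx":0,"ty":0,"tz":-0.8,"yaw":0},{"tx":0,"ty":0,"tz":-1,"yaw":0},{"tx":0,"ty":0,"tz":-1,"yaw":0},{"tx":0,"ty":0,"tz":-1,"yaw":0}]' | egrep tool
for i in 1 2; do python3 -m jog '[{"tx":-0.1,"ty":1,"tz":0,"yaw":0},{"tx":-0.1,"ty":1,"tz":0,"yaw":0},{"tx":-0.1,"ty":1,"tz":0,"yaw":0},{"tx":-0.1,"ty":1,"tz":0,"yaw":0},{"tx":-0.1,"ty":1,"tz":0,"yaw":0}]' 60 >/dev/null; done
python3 -m jog '[{"tx":-0.3,"ty":1,"tz":0,"yaw":-0.4},{"tx":-0.3,"ty":1,"tz":0,"yaw":-0.5},{"tx":-0.3,"ty":1,"tz":0,"yaw":0},{"tx":0,"ty":0,"tz":0,"yaw":0},{"tx":0,"ty":0,"tz":0,"yaw":0}]' >/dev/null
python3 need.py 662 66 23
python3 - <<'E'
from station import *
from h import *
for n in("wrist","top"):
    d=snapshot(n);cv2.imwrite(f"pics/{n}2.png",d["pixels"][:,:,::-1]);np.savez(f"{n}2.npz",**d)
print('wrist red',rect(np.load("wrist2.npz"),big(mask(np.load("wrist2.npz"),(0,200,100),(4,255,255),(0,0,640,480))),.024))
print('top red',rect(d,big(mask(d,(0,200,150),(4,255,255),(275,145,305,182))),.024))
E
```

```text
tool_pos: [0.5526, -0.2876, 0.0756]
ft_force: [-1.1, 1.7, 5.0]
tool_pos: [0.5525, -0.2876, 0.0753]
ft_force: [-0.2, -0.6, -0.4]
grip_width: 0.754
grip_force: 0.0
tool_pos: [0.5524, -0.2876, 0.1795]
t 28.15 tcp [610.6  36.8 177.7] yaxis 92.91 F [-0.2 -0.3 -1. ] w 0.601 gf 0.0
units tx ty tz [-2.11  1.06  6.19] yaw to 87.7: 0.91
wrist red (array([661.9,  66.6]), array([44.6, 20.4]), 'long axis deg', 7.9)Traceback (most recent call last):
  File "<stdin>", line 6, in <module>
  File "h.py", line 9, in big
    return max(cv2.findContours(m,cv2.RETR_EXTERNAL,cv2.CHAIN_APPROX_NONE)[0],key=cv2.contourArea)
ValueError: max() iterable argument is empty
```

View pics/wrist2.png

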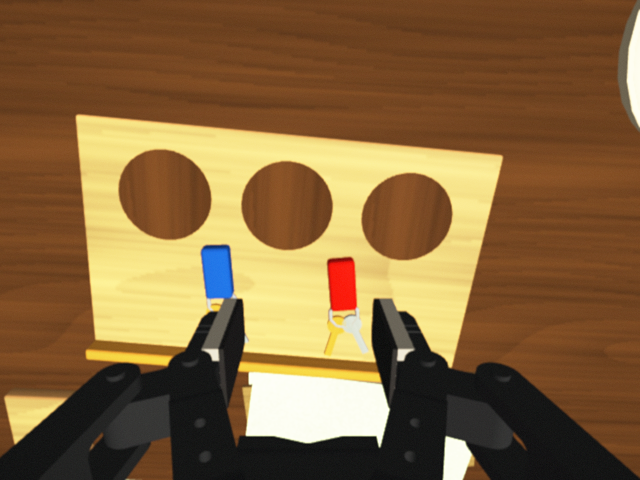

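View pics/top2.png

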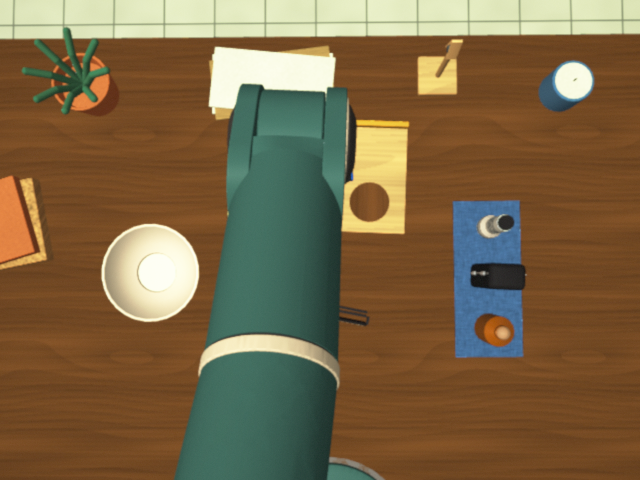

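The wrist view shows three empty marks at (165,194), (287,205) and (407,216), with the red tag at (342,285) and the blue tag at (217,270). The top view shows the flashlight, case and bottle standing on the mat.

```bash

python3 -m jog '[{"tx":-0.7,"ty":0.2,"tz":0.5,"yaw":-0.4},{"tx":-0.7,"ty":0.2,"tz":1,"yaw":-0.4},{"tx":-0.7,"ty":0.3,"tz":0.5,"yaw":0},{"tx":0,"ty":0.3,"tz":0,"yaw":0},{"tx":0,"ty":0,"tz":0,"yaw":0}]' >/dev/null
python3 need.py 662.2 66.4 23
python3 - <<'E'
from h import *
d=np.load("wrist2.npz")
for x in(165,287,407):
    r=(x-55,140,x+55,262); c=big(mask(d,(0,60,20),(22,255,130),r)); m=cv2.moments(c)
    print(np.round(ray(d,m['m10']/m['m00'],m['m01']/m['m00'],.01)[:2]*1000,1),rect(d,c,.01)[1])
E
```

```text
t 28.75 tcp [659.7  65.9 127.6] yaxis 97.37 F [-0.4 -0.3  0.1] w 0.597 gf 0.0
units tx ty tz [-0.1   0.01  4.18] yaw to 87.7: 1.69
[599.3 -58.6] [33.1 68.1]
[603.5  36.4] [32.5 68. ]
[607.4 131.3] [32.7 68.2]
```

```bash

python3 -m jog '[{"tx":-0.1,"ty":0,"tz":0.6,"yaw":0},{"tx":0,"ty":0,"tz":0.9,"yaw":0},{"tx":0,"ty":0,"tz":0.9,"yaw":0},{"tx":0,"ty":0,"tz":0.8,"yaw":0},{"tx":0,"ty":0,"tz":0.5,"yaw":0}]' >/dev/null
python3 -m jog '[{"tx":0,"ty":0,"tz":0.2,"yaw":0},{"tx":0,"ty":0,"tz":0.15,"yaw":0},{"tx":0,"ty":0,"tz":0,"yaw":0},{"tx":0,"ty":0,"tz":0,"yaw":0},{"tx":0,"ty":0,"tz":0,"yaw":0}]' | egrep "ft"
python3 need.py 662.2 66.4 23
for i in 1 2; do python3 -m jog '[{"tx":0,"ty":0,"tz":0,"yaw":0},{"tx":0,"ty":0,"tz":0,"yaw":0},{"tx":0,"ty":0,"tz":0,"yaw":0},{"tx":0,"ty":0,"tz":0,"yaw":0},{"tx":0,"ty":0,"tz":0,"yaw":0}]' 10 | egrep "tool|ft|grip"; done
```

```text
ft_force: [0.9, 0.3, 0.2]
t 29.75 tcp [662.8  66.   27.3] yaxis 97.35 F [0.9 0.3 0.2] w 0.602 gf 0.0
units tx ty tz [0.02 0.02 0.17] yaw to 87.7: 1.68
tool_pos: [0.6626, 0.066, 0.0271]
ft_force: [-1.5, 0.3, 6.5]
grip_width: 0.234
grip_force: 59.2
tool_pos: [0.6627, 0.066, 0.0271]
ft_force: [-1.4, 0.6, 6.1]
grip_width: 0.23
grip_force: 59.2
```

```bash

python3 -m jog '[{"tx":0,"ty":0,"tz":0,"yaw":0},{"tx":0,"ty":0,"tz":0,"yaw":0},{"tx":0,"ty":0,"tz":0,"yaw":0},{"tx":0,"ty":0,"tz":0.1,"yaw":0},{"tx":0,"ty":0,"tz":0.08,"yaw":0}]' 45 | egrep "tool|ft"
for i in 1 2; do python3 -m jog '[{"tx":0,"ty":0,"tz":0,"yaw":0},{"tx":0,"ty":0,"tz":0,"yaw":0},{"tx":0,"ty":0,"tz":0,"yaw":0},{"tx":0,"ty":0,"tz":0,"yaw":0},{"tx":0,"ty":0,"tz":0,"yaw":0}]' 10 | egrep "tool|ft|grip"; done
python3 -m jog '[{"tx":0,"ty":0,"tz":-0.2,"yaw":0},{"tx":0,"ty":0,"tz":-0.6,"yaw":0},{"tx":0,"ty":0,"tz":-1,"yaw":0},{"tx":0,"ty":0,"tz":-1,"yaw":0},{"tx":0,"ty":0,"tz":-1,"yaw":0}]' | egrep "tool|ft|grip"
python3 need.py 440 302 70
```

```text
tool_pos: [0.6624, 0.0659, 0.0218]
ft_force: [0.7, -0.6, -0.5]
tool_pos: [0.6624, 0.0659, 0.022]
ft_force: [-1.1, -0.0, -0.9]
grip_width: 0.238
grip_force: 58.7
tool_pos: [0.6624, 0.0659, 0.0221]
ft_force: [-0.0, -0.7, -0.6]
grip_width: 0.234
grip_force: 58.7
tool_pos: [0.6626, 0.0659, 0.1194]
ft_force: [-0.5, -0.3, -1.9]
grip_width: 0.24
grip_force: 58.7
t 32.75 tcp [662.6  65.9 119.4] yaxis 97.34 F [-0.5 -0.3 -1.9] w 0.24 gf 58.72262477874756
units tx ty tz [ 7.62 10.51  1.97] yaw to 87.7: 1.68
```

```bash

for i in 1 2; do python3 -m jog '[{"tx":0.73,"ty":1,"tz":0,"yaw":0},{"tx":0.73,"ty":1,"tz":0,"yaw":0},{"tx":0.73,"ty":1,"tz":0,"yaw":0},{"tx":0.73,"ty":1,"tz":0,"yaw":0},{"tx":0.73,"ty":1,"tz":0,"yaw":0}]' >/dev/null; done
python3 -m jog '[{"tx":0,"ty":0.5,"tz":0.5,"yaw":0},{"tx":0,"ty":0,"tz":0.7,"yaw":0},{"tx":0,"ty":0,"tz":0.6,"yaw":0},{"tx":0,"ty":0,"tz":0,"yaw":0},{"tx":0,"ty":0,"tz":0,"yaw":0}]' | egrep "ft|grip"
python3 need.py 449 303 40
python3 - <<'E'
from station import *
import cv2
d=snapshot("wrist");cv2.imwrite("pics/w3.png",d["pixels"][:,:,::-1])
E
```

```text
ft_force: [0.6, -0.1, -1.1]
grip_width: 0.237
grip_force: 58.8
t 34.25 tcp [448.3 302.4  72.2] yaxis 97.28 F [ 0.6 -0.1 -1.1] w 0.237 gf 58.77157688140869
units tx ty tz [-0.03  0.02  1.29] yaw to 87.7: 1.67
```

View pics/w3.png

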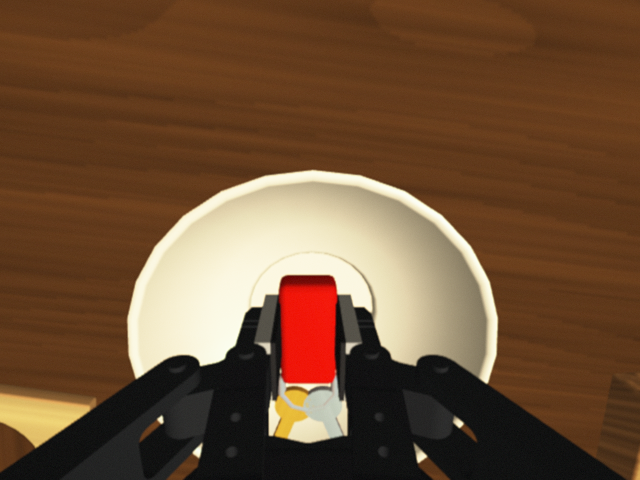

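The tag (308,325) is held squarely over the bowl, with the keys inside the rim. I'll lower and release.

```bash

python3 -m jog '[{"tx":0,"ty":0,"tz":0.4,"yaw":0},{"tx":0,"ty":0,"tz":0.4,"yaw":0},{"tx":0,"ty":0,"tz":0.3,"yaw":0},{"tx":0,"ty":0,"tz":0.1,"yaw":0},{"tx":0,"ty":0,"tz":0,"yaw":0}]' | egrep "tool|ft|grip"
python3 -m jog '[{"tx":0,"ty":0,"tz":0,"yaw":0},{"tx":0,"ty":0,"tz":0,"yaw":0},{"tx":0,"ty":0,"tz":0,"yaw":0},{"tx":0,"ty":0,"tz":0,"yaw":0},{"tx":0,"ty":0,"tz":0,"yaw":0}]' 42 | egrep "tool|ft|grip"
python3 -m jog '[{"tx":0,"ty":0,"tz":-0.3,"yaw":0},{"tx":0,"ty":0,"tz":-0.8,"yaw":0},{"tx":0,"ty":0,"tz":-1,"yaw":0},{"tx":0,"ty":0,"tz":-1,"yaw":0},{"tx":0,"ty":0,"tz":-1,"yaw":0}]' | egrep "tool|ft"
python3 -m jog '[{"tx":0,"ty":0,"tz":-1,"yaw":0.4},{"tx":0,"ty":-0.5,"tz":-1,"yaw":0.4},{"tx":0,"ty":-1,"tz":0,"yaw":0.4},{"tx":0,"ty":-1,"tz":0,"yaw":0.4},{"tx":0,"ty":-1,"tz":0,"yaw":0.07}]' 75 | egrep "tool|ft"
python3 need.py 553 -287.5 75.5
python3 - <<'E'
from station import *
import cv2
d=snapshot("top");cv2.imwrite("pics/t3.png",cv2.resize(d["pixels"][190:340,80:240,::-1],None,fx=3,fy=3))
E
```

```text
tool_pos: [0.4477, 0.3027, 0.0415]
ft_force: [-0.3, -0.2, -1.0]
grip_width: 0.241
grip_force: 58.8
tool_pos: [0.4479, 0.303, 0.0422]
ft_force: [-1.1, 0.2, 0.2]
grip_width: 0.422
grip_force: 0.0
tool_pos: [0.4478, 0.3028, 0.1461]
ft_force: [0.0, -0.8, -0.2]
tool_pos: [0.4491, 0.2132, 0.194]
ft_force: [-0.6, 0.1, 0.4]
t 36.3 tcp [449.1 213.2 194. ] yaxis 87.6 F [-0.6  0.1  0.4] w 0.749 gf 0.0
units tx ty tz [ -4.99 -19.83   4.75] yaw to 87.7: -0.02
```

View pics/t3.png

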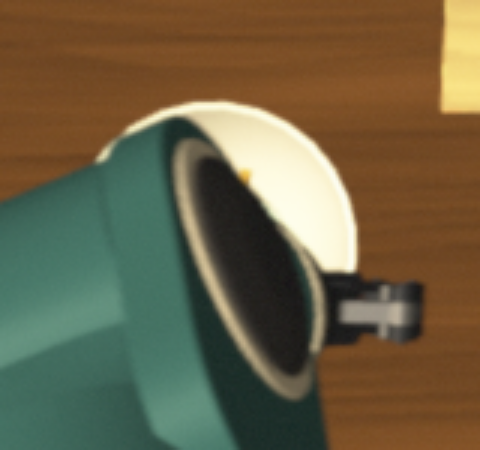

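The arm covers most of the bowl, but a key tip is visible at (245,175) inside it. I'll confirm later and fetch the flashlight now.

```bash

for i in 1 2 3; do python3 -m jog '[{"tx":-0.25,"ty":-1,"tz":0,"yaw":0},{"tx":-0.25,"ty":-1,"tz":0,"yaw":0},{"tx":-0.25,"ty":-1,"tz":0,"yaw":0},{"tx":-0.25,"ty":-1,"tz":0,"yaw":0},{"tx":-0.25,"ty":-1,"tz":0,"yaw":0}]' >/dev/null; done
python3 -m jog '[{"tx":-0.25,"ty":-1,"tz":0,"yaw":0},{"tx":-0.25,"ty":-1,"tz":0,"yaw":0},{"tx":-0.25,"ty":-1,"tz":0,"yaw":0},{"tx":-0.25,"ty":-0.5,"tz":0,"yaw":0},{"tx":0,"ty":0,"tz":0,"yaw":0}]' >/dev/null
python3 -m jog '[{"tx":0,"ty":0,"tz":0,"yaw":0},{"tx":0,"ty":0,"tz":0,"yaw":0},{"tx":0,"ty":0,"tz":0,"yaw":0},{"tx":0,"ty":0,"tz":0,"yaw":0},{"tx":0,"ty":0,"tz":0,"yaw":0}]' >/dev/null
python3 need.py 552.5 -287.6 75.5
python3 - <<'E'
from station import *
import cv2,numpy as np
for n in("wrist","top"):
    d=snapshot(n);cv2.imwrite(f"pics/{n}4.png",d["pixels"][:,:,::-1]);np.savez(f"{n}4.npz",**d)
E
```

```text
t 38.85 tcp [ 550.4 -250.8  194.7] yaxis 87.81 F [ 0.5 -0.  -0.9] w 0.748 gf 0.0
units tx ty tz [-0.14 -1.47  4.77] yaw to 87.7: 0.02
```

View pics/wrist4.png

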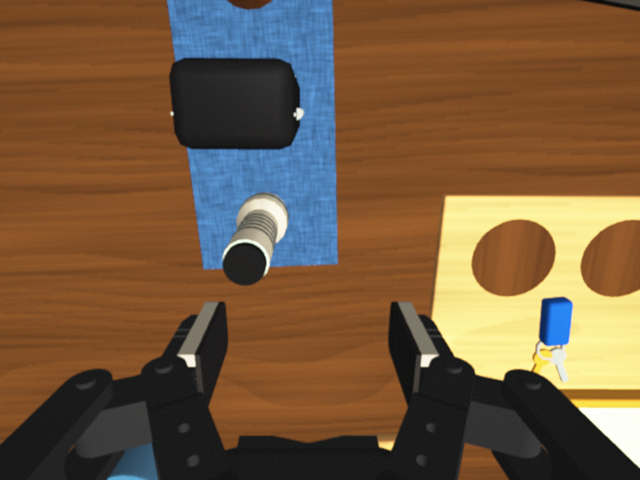

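View pics/top4.png

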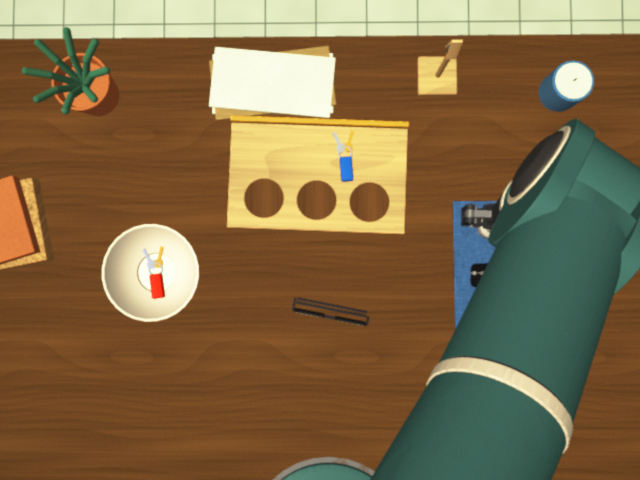

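The top view shows the red keys lying in the bowl at (156,275), with the blue keys and sunglasses unmoved. The wrist view shows the flashlight and case upright on the mat. I'll regrasp the flashlight.

```bash

python3 -m jog '[{"tx":-0.1,"ty":-0.5,"tz":0,"yaw":0},{"tx":-0.05,"ty":-0.9,"tz":0,"yaw":0},{"tx":0,"ty":-0.05,"tz":0.5,"yaw":0},{"tx":0,"ty":0,"tz":0.8,"yaw":0},{"tx":0,"ty":0,"tz":0.9,"yaw":0}]' >/dev/null
python3 -m jog '[{"tx":0,"ty":0,"tz":0.8,"yaw":0},{"tx":0,"ty":0,"tz":0.8,"yaw":0},{"tx":0,"ty":0,"tz":0.6,"yaw":0},{"tx":0,"ty":0,"tz":0.35,"yaw":0},{"tx":0,"ty":0,"tz":0,"yaw":0}]' >/dev/null
python3 need.py 552.5 -287.6 75.5
for i in 1 2; do python3 -m jog '[{"tx":0,"ty":0,"tz":0,"yaw":0},{"tx":0,"ty":0,"tz":0,"yaw":0},{"tx":0,"ty":0,"tz":0,"yaw":0},{"tx":0,"ty":0,"tz":0,"yaw":0},{"tx":0,"ty":0,"tz":0,"yaw":0}]' 15 | egrep "tool|ft|grip"; done
python3 - <<'E'
from h import *
d=np.load("top4.npz")
for x in(264,316,370):
    c=big(mask(d,(0,60,10),(14,255,160),(x-25,172,x+25,227))); m=cv2.moments(c)
    print(np.round(ray(d,m['m10']/m['m00'],m['m01']/m['m00'],.01)[:2]*1000,1),rect(d,c,.01)[1])
E
```

```text
t 39.95 tcp [ 552.2 -287.6   74.8] yaxis 87.77 F [-0.6 -0.2 -0.1] w 0.751 gf 0.0
units tx ty tz [-0.01  0.   -0.03] yaw to 87.7: 0.01
tool_pos: [0.5532, -0.2877, 0.0769]
ft_force: [-0.3, 0.7, 6.1]
grip_width: 0.308
grip_force: 58.7
tool_pos: [0.5531, -0.2878, 0.0769]
ft_force: [-1.3, 0.3, 5.1]
grip_width: 0.306
grip_force: 58.7
[607.1 114.1] [65.3 66.2]
[603.   19.3] [64.8 65. ]
[599.1 -75.6] [64.6 64.9]
```

```bash

python3 -m jog '[{"tx":0,"ty":0,"tz":-0.3,"yaw":0},{"tx":0,"ty":0,"tz":-0.7,"yaw":0},{"tx":0,"ty":0,"tz":-0.8,"yaw":0},{"tx":0,"ty":0.2,"tz":-0.6,"yaw":0},{"tx":-0.1,"ty":0.5,"tz":-0.4,"yaw":0}]' | egrep "ft|grip"
for i in 1 2 3; do python3 -m jog '[{"tx":-0.1,"ty":0.95,"tz":0,"yaw":0},{"tx":-0.1,"ty":0.95,"tz":0,"yaw":0},{"tx":-0.1,"ty":0.95,"tz":0,"yaw":0},{"tx":-0.1,"ty":0.95,"tz":0,"yaw":0},{"tx":-0.1,"ty":0.95,"tz":0,"yaw":0}]' >/dev/null; done
python3 -m jog '[{"tx":0,"ty":0.7,"tz":0,"yaw":0},{"tx":0,"ty":0.4,"tz":0,"yaw":0},{"tx":0,"ty":0,"tz":0,"yaw":0},{"tx":0,"ty":0,"tz":0,"yaw":0},{"tx":0,"ty":0,"tz":0,"yaw":0}]' | egrep "ft|grip"
python3 need.py 606.5 113 83
```

```text
ft_force: [-0.6, -1.0, -1.4]
grip_width: 0.309
grip_force: 59.1
ft_force: [-0.1, 0.6, -2.2]
grip_width: 0.302
grip_force: 59.1
t 43.45 tcp [608.2 110.4 146. ] yaxis 87.69 F [-0.1  0.6 -2.2] w 0.302 gf 59.10847842693329
units tx ty tz [0.07 0.1  2.52] yaw to 87.7: -0.0
```

```bash

python3 -m jog '[{"tx":0.1,"ty":0.1,"tz":0.5,"yaw":0},{"tx":0,"ty":0,"tz":0.8,"yaw":0},{"tx":0,"ty":0,"tz":0.7,"yaw":0},{"tx":0,"ty":0,"tz":0.35,"yaw":0},{"tx":0,"ty":0,"tz":0.1,"yaw":0}]' >/dev/null
for i in 1 2; do python3 -m jog '[{"tx":0,"ty":0,"tz":0.03,"yaw":0},{"tx":0,"ty":0,"tz":0,"yaw":0},{"tx":0,"ty":0,"tz":0,"yaw":0},{"tx":0,"ty":0,"tz":0,"yaw":0},{"tx":0,"ty":0,"tz":0,"yaw":0}]' | egrep "tool|ft"; done
```

```text
tool_pos: [0.6059, 0.1145, 0.0842]
ft_force: [0.6, 0.6, -1.6]
tool_pos: [0.6058, 0.1144, 0.0831]
ft_force: [0.5, -0.4, -3.0]
```

```bash

for i in 1 2; do python3 -m jog '[{"tx":-0.01,"ty":-0.02,"tz":0.02,"yaw":0},{"tx":0,"ty":0,"tz":0,"yaw":0},{"tx":0,"ty":0,"tz":0,"yaw":0},{"tx":0,"ty":0,"tz":0,"yaw":0},{"tx":0,"ty":0,"tz":0,"yaw":0}]' | egrep "tool|ft"; done
```

```text
tool_pos: [0.6061, 0.1142, 0.0829]
ft_force: [-1.8, 2.5, 5.3]
tool_pos: [0.6065, 0.1141, 0.0829]
ft_force: [-5.4, 3.8, 13.1]
```

```bash

python3 -m jog '[{"tx":0,"ty":0,"tz":-0.02,"yaw":0},{"tx":0,"ty":0,"tz":0,"yaw":0},{"tx":0,"ty":0,"tz":0,"yaw":0},{"tx":0,"ty":0,"tz":0,"yaw":0},{"tx":0,"ty":0,"tz":0,"yaw":0}]' 65 | egrep "tool|ft|grip"
python3 -m jog '[{"tx":0,"ty":0,"tz":-0.3,"yaw":0},{"tx":0,"ty":0,"tz":-0.8,"yaw":0},{"tx":0,"ty":0,"tz":-1,"yaw":0},{"tx":0,"ty":0,"tz":-1,"yaw":0},{"tx":0,"ty":0,"tz":-1,"yaw":0}]' | egrep tool
for i in 1 2 3; do python3 -m jog '[{"tx":0.33,"ty":-1,"tz":-0.05,"yaw":0},{"tx":0.33,"ty":-1,"tz":-0.05,"yaw":0},{"tx":0.33,"ty":-1,"tz":-0.05,"yaw":0},{"tx":0.33,"ty":-1,"tz":-0.05,"yaw":0},{"tx":0.33,"ty":-1,"tz":-0.05,"yaw":0}]' 100 >/dev/null; done
python3 -m jog '[{"tx":0,"ty":-0.8,"tz":0,"yaw":0},{"tx":0,"ty":-0.3,"tz":0,"yaw":0},{"tx":0,"ty":0,"tz":0,"yaw":0},{"tx":0,"ty":0,"tz":0,"yaw":0},{"tx":0,"ty":0,"tz":0,"yaw":0}]' >/dev/null
python3 need.py 462.6 -286.4 101.5
```

```text
tool_pos: [0.6062, 0.1133, 0.0825]
ft_force: [0.2, -0.2, -0.2]
grip_width: 0.65
grip_force: 0.0
tool_pos: [0.6062, 0.1132, 0.1867]
t 48.95 tcp [ 467.4 -282.9  203.8] yaxis 87.86 F [ 0.4 -0.1  0.2] w 1.0 gf 0.0
units tx ty tz [ 0.19 -0.15  4.09] yaw to 87.7: 0.03
```

```bash

python3 -m jog '[{"tx":0.19,"ty":-0.15,"tz":0.2,"yaw":0},{"tx":0,"ty":0,"tz":0.8,"yaw":0},{"tx":0,"ty":0,"tz":0.9,"yaw":0},{"tx":0,"ty":0,"tz":0.9,"yaw":0},{"tx":0,"ty":0,"tz":0.8,"yaw":0}]' >/dev/null
python3 -m jog '[{"tx":0,"ty":0,"tz":0.45,"yaw":0},{"tx":0,"ty":0,"tz":0,"yaw":0},{"tx":0,"ty":0,"tz":0,"yaw":0},{"tx":0,"ty":0,"tz":0,"yaw":0},{"tx":0,"ty":0,"tz":0,"yaw":0}]' >/dev/null
python3 need.py 462.6 -286.4 101.5
for i in 1 2; do python3 -m jog '[{"tx":0,"ty":0,"tz":0,"yaw":0},{"tx":0,"ty":0,"tz":0,"yaw":0},{"tx":0,"ty":0,"tz":0,"yaw":0},{"tx":0,"ty":0,"tz":0,"yaw":0},{"tx":0,"ty":0,"tz":0,"yaw":0}]' 40 | egrep "tool|ft|grip"; done
python3 -m jog '[{"tx":0,"ty":0,"tz":-0.3,"yaw":0},{"tx":0,"ty":0,"tz":-0.6,"yaw":0},{"tx":0,"ty":0,"tz":-0.8,"yaw":0},{"tx":-0.1,"ty":0.2,"tz":-0.6,"yaw":0},{"tx":-0.3,"ty":0.5,"tz":-0.4,"yaw":0}]' | egrep "ft|grip"
for i in 1 2 ; do python3 -m jog '[{"tx":-0.4,"ty":1,"tz":0,"yaw":0},{"tx":-0.4,"ty":1,"tz":0,"yaw":0},{"tx":-0.4,"ty":1,"tz":0,"yaw":0},{"tx":-0.4,"ty":1,"tz":0,"yaw":0},{"tx":-0.4,"ty":1,"tz":0,"yaw":0}]' >/dev/null; done
python3 -m jog '[{"tx":-0.4,"ty":0.8,"tz":0,"yaw":0},{"tx":-0.2,"ty":0.5,"tz":0,"yaw":0},{"tx":0,"ty":0.2,"tz":0,"yaw":0},{"tx":0,"ty":0,"tz":0,"yaw":0},{"tx":0,"ty":0,"tz":0,"yaw":0}]' | egrep "ft|grip"
python3 need.py 601 17 108
```

```text
t 49.95 tcp [ 462.5 -287.7  103.4] yaxis 87.78 F [-1.4  0.4 -0.4] w 0.998 gf 0.0
units tx ty tz [-0.    0.05  0.07] yaw to 87.7: 0.01
tool_pos: [0.4625, -0.2872, 0.1032]
ft_force: [-1.5, 4.5, 10.5]
grip_width: 0.703
grip_force: 62.4
tool_pos: [0.4625, -0.2873, 0.1032]
ft_force: [-0.7, 4.7, 9.6]
grip_width: 0.697
grip_force: 62.4
ft_force: [1.4, 0.5, -0.7]
grip_width: 0.698
grip_force: 64.9
ft_force: [0.8, -0.6, -2.2]
grip_width: 0.696
grip_force: 64.9
t 52.95 tcp [598.4  11.2 170.3] yaxis 87.71 F [ 0.8 -0.6 -2.2] w 0.696 gf 64.87436771392822
units tx ty tz [-0.09  0.24  2.49] yaw to 87.7: 0.0
```

```bash

python3 -m jog '[{"tx":-0.1,"ty":0.25,"tz":0.5,"yaw":0},{"tx":0,"ty":0,"tz":0.8,"yaw":0},{"tx":0,"ty":0,"tz":0.7,"yaw":0},{"tx":0,"ty":0,"tz":0.3,"yaw":0},{"tx":0,"ty":0,"tz":0.05,"yaw":0}]' >/dev/null
for i in 1 2; do python3 -m jog '[{"tx":0,"ty":0,"tz":0.03,"yaw":0},{"tx":0,"ty":0,"tz":0,"yaw":0},{"tx":0,"ty":0,"tz":0,"yaw":0},{"tx":0,"ty":0,"tz":0,"yaw":0},{"tx":0,"ty":0,"tz":0,"yaw":0}]' | egrep "tool|ft"; done
```

```text
tool_pos: [0.6017, 0.0185, 0.1108]
ft_force: [0.2, -0.2, -1.2]
tool_pos: [0.6016, 0.0184, 0.1098]
ft_force: [0.1, -0.1, -1.8]
```

```bash

for i in 1 2; do python3 -m jog '[{"tx":0.01,"ty":-0.02,"tz":0.03,"yaw":0},{"tx":0,"ty":0,"tz":0,"yaw":0},{"tx":0,"ty":0,"tz":0,"yaw":0},{"tx":0,"ty":0,"tz":0,"yaw":0},{"tx":0,"ty":0,"tz":0,"yaw":0}]' | egrep "tool|ft"; done
```

```text
tool_pos: [0.6014, 0.0181, 0.1092]
ft_force: [0.9, 1.9, 2.9]
tool_pos: [0.6016, 0.018, 0.1091]
ft_force: [-1.5, 3.8, 13.8]
```

Contact. I'll release the case and fetch the bottle.

```bash

python3 -m jog '[{"tx":0,"ty":0,"tz":-0.02,"yaw":0},{"tx":0,"ty":0,"tz":0,"yaw":0},{"tx":0,"ty":0,"tz":0,"yaw":0},{"tx":0,"ty":0,"tz":0,"yaw":0},{"tx":0,"ty":0,"tz":0,"yaw":0}]' 95 | egrep "tool|ft|grip"
python3 -m jog '[{"tx":0,"ty":0,"tz":-0.3,"yaw":0},{"tx":0,"ty":0,"tz":-0.8,"yaw":0},{"tx":0,"ty":0,"tz":-1,"yaw":0},{"tx":0,"ty":0,"tz":-1,"yaw":0},{"tx":0,"ty":0,"tz":-0.7,"yaw":0}]' | egrep tool
for i in 1 2; do python3 -m jog '[{"tx":0.73,"ty":-1,"tz":0,"yaw":0},{"tx":0.73,"ty":-1,"tz":0,"yaw":0},{"tx":0.73,"ty":-1,"tz":0,"yaw":0},{"tx":0.73,"ty":-1,"tz":0,"yaw":0},{"tx":0.73,"ty":-1,"tz":0,"yaw":0}]' 75 >/dev/null; done
python3 -m jog '[{"tx":0.7,"ty":-1,"tz":0,"yaw":0},{"tx":0.5,"ty":-0.8,"tz":0,"yaw":0},{"tx":0.3,"ty":-0.5,"tz":0,"yaw":0},{"tx":0,"ty":0,"tz":0,"yaw":0},{"tx":0,"ty":0,"tz":0,"yaw":0}]' >/dev/null
python3 need.py 371.4 -286.3 49
```

```text
tool_pos: [0.601, 0.0174, 0.1087]
ft_force: [0.3, 0.1, -0.0]
grip_width: 0.952
grip_force: 0.0
tool_pos: [0.6014, 0.0173, 0.206]
t 57.95 tcp [ 369.5 -281.1  204.1] yaxis 87.75 F [ 1.4  0.8 -0.2] w 0.745 gf 0.0
units tx ty tz [-0.08 -0.21  6.2 ] yaw to 87.7: 0.01
```

```bash

python3 -m jog '[{"tx":-0.08,"ty":-0.2,"tz":0.5,"yaw":0},{"tx":0,"ty":0,"tz":0.8,"yaw":0},{"tx":0,"ty":0,"tz":0.8,"yaw":0},{"tx":0,"ty":0,"tz":0.8,"yaw":0},{"tx":0,"ty":0,"tz":0.8,"yaw":0}]' >/dev/null
python3 -m jog '[{"tx":0,"ty":0,"tz":0.8,"yaw":0},{"tx":0,"ty":0,"tz":0.8,"yaw":0},{"tx":0,"ty":0,"tz":0.5,"yaw":0},{"tx":0,"ty":0,"tz":0.35,"yaw":0},{"tx":0,"ty":0,"tz":0,"yaw":0}]' | egrep "tool|ft"
for i in 1 2; do python3 -m jog '[{"tx":0,"ty":0,"tz":0,"yaw":0},{"tx":0,"ty":0,"tz":0,"yaw":0},{"tx":0,"ty":0,"tz":0,"yaw":0},{"tx":0,"ty":0,"tz":0,"yaw":0},{"tx":0,"ty":0,"tz":0,"yaw":0}]' 30 | egrep "tool|ft|grip"; done
python3 -m jog '[{"tx":0,"ty":0,"tz":-0.3,"yaw":0},{"tx":0,"ty":0,"tz":-0.6,"yaw":0},{"tx":0,"ty":0,"tz":-0.8,"yaw":0},{"tx":-0.2,"ty":0.2,"tz":-0.6,"yaw":0},{"tx":-0.5,"ty":0.5,"tz":-0.5,"yaw":0}]' | egrep "ft|grip"
for i in 1 2 ; do python3 -m jog '[{"tx":-0.8,"ty":0.8,"tz":0,"yaw":0},{"tx":-0.8,"ty":0.8,"tz":0,"yaw":0},{"tx":-0.8,"ty":0.8,"tz":0,"yaw":0},{"tx":-0.8,"ty":0.8,"tz":0,"yaw":0},{"tx":-0.8,"ty":0.8,"tz":0,"yaw":0}]' >/dev/null; done
python3 -m jog '[{"tx":0,"ty":0,"tz":0,"yaw":0},{"tx":0,"ty":0,"tz":0,"yaw":0},{"tx":0,"ty":0,"tz":0,"yaw":0},{"tx":0,"ty":0,"tz":0,"yaw":0},{"tx":0,"ty":0,"tz":0,"yaw":0}]' | egrep "ft|grip"
python3 need.py 599.7 -77 55
```

```text
tool_pos: [0.371, -0.2859, 0.0496]
ft_force: [-1.0, 0.2, -0.2]
tool_pos: [0.3714, -0.2863, 0.051]
ft_force: [-2.0, 2.9, 7.7]
grip_width: 0.587
grip_force: 61.7
tool_pos: [0.3714, -0.2863, 0.051]
ft_force: [-1.9, 2.3, 7.4]
grip_width: 0.591
grip_force: 61.7
ft_force: [0.7, 0.5, -3.4]
grip_width: 0.59
grip_force: 63.2
ft_force: [-0.5, 0.2, -4.2]
grip_width: 0.588
grip_force: 63.3
t 61.95 tcp [596.5 -77.9 120.3] yaxis 87.73 F [-0.5  0.2 -4.2] w 0.588 gf 63.250609785318375
units tx ty tz [-0.12  0.04  2.61] yaw to 87.7: 0.0
```

```bash

python3 -m jog '[{"tx":-0.12,"ty":0.03,"tz":0.5,"yaw":0},{"tx":0,"ty":0,"tz":0.8,"yaw":0},{"tx":0,"ty":0,"tz":0.7,"yaw":0},{"tx":0,"ty":0,"tz":0.35,"yaw":0},{"tx":0,"ty":0,"tz":0.05,"yaw":0}]' >/dev/null
for i in 1 2; do python3 -m jog '[{"tx":0,"ty":0,"tz":0.03,"yaw":0},{"tx":0,"ty":0,"tz":0,"yaw":0},{"tx":0,"ty":0,"tz":0,"yaw":0},{"tx":0,"ty":0,"tz":0,"yaw":0},{"tx":0,"ty":0,"tz":0,"yaw":0}]' | egrep "tool|ft"; done
```

```text
tool_pos: [0.6, -0.0767, 0.0596]
ft_force: [-0.2, -1.3, -3.7]
tool_pos: [0.5998, -0.0768, 0.0586]
ft_force: [-0.6, 0.4, -3.4]
```

```bash

for i in 1 2 3; do python3 -m jog '[{"tx":0,"ty":0,"tz":0.025,"yaw":0},{"tx":0,"ty":0,"tz":0,"yaw":0},{"tx":0,"ty":0,"tz":0,"yaw":0},{"tx":0,"ty":0,"tz":0,"yaw":0},{"tx":0,"ty":0,"tz":0,"yaw":0}]' | egrep "tool|ft"; done
```

```text
tool_pos: [0.5999, -0.0768, 0.0579]
ft_force: [0.0, -0.2, -3.0]
tool_pos: [0.5999, -0.0768, 0.0573]
ft_force: [-0.3, -0.4, -4.1]
tool_pos: [0.6, -0.0768, 0.0571]
ft_force: [-3.4, -0.2, 5.8]
```

Contact at 57.1 mm. I'll release, rise, back away and check.

```bash

python3 -m jog '[{"tx":0,"ty":0,"tz":0,"yaw":0},{"tx":0,"ty":0,"tz":0,"yaw":0},{"tx":0,"ty":0,"tz":0,"yaw":0},{"tx":0,"ty":0,"tz":0,"yaw":0},{"tx":0,"ty":0,"tz":0,"yaw":0}]' 75 | egrep "tool|ft|grip"
for i in 1 2; do python3 -m jog '[{"tx":0,"ty":0,"tz":-0.3,"yaw":0},{"tx":0,"ty":0,"tz":-0.7,"yaw":0},{"tx":0,"ty":0,"tz":-0.9,"yaw":0},{"tx":0,"ty":0,"tz":-0.9,"yaw":0},{"tx":0,"ty":0,"tz":-0.7,"yaw":0}]' | egrep tool; done
for i in 1 2; do python3 -m jog '[{"tx":1,"ty":-1,"tz":0,"yaw":0},{"tx":1,"ty":-1,"tz":0,"yaw":0},{"tx":0.7,"ty":-1,"tz":0,"yaw":0},{"tx":0.7,"ty":-1,"tz":0,"yaw":0},{"tx":0.3,"ty":-1,"tz":0,"yaw":0}]' | egrep tool; done
python3 - <<'E'
from station import *
from h import *
d=snapshot("top");s=snapshot("scene")
cv2.imwrite("pics/t5.png",d["pixels"][:,:,::-1])
cv2.imwrite("pics/s5.png",s["pixels"][:,:,::-1])
d0=dict(np.load("top0.npz"))
for n,a,roi,z in(('case',((0,0,0),(180,255,45)),(296,172,340,212),.14),('bottle',((3,150,60),(14,255,255)),(350,175,395,220),.06),('flash',((0,0,0),(180,255,70)),(245,178,275,205),.124),('blue',((100,150,100),(120,255,255)),(335,150,360,185),.024)):
    for q in(d0,d):
        try: print(n,rect(q,big(mask(q,*a,roi)),z))
        except ValueError: print(n,'hidden')
E
```

```text
tool_pos: [0.5999, -0.0768, 0.0567]
ft_force: [-1.4, 1.1, 0.2]
grip_width: 0.748
grip_force: 0.0
tool_pos: [0.6003, -0.077, 0.1471]
tool_pos: [0.5998, -0.0769, 0.2334]
tool_pos: [0.501, -0.199, 0.2322]
tool_pos: [0.4037, -0.3203, 0.2322]
case (array([596.1,  16.7]), array([55.4, 49.3]), 'long axis deg', 89.7)
case (array([597.7,  20.7]), array([53.8, 49.3]), 'long axis deg', 89.8)
bottle (array([595.5, -72. ]), array([61.6, 63.7]), 'long axis deg', -0.3)
bottle (array([595.5, -72. ]), array([61.6, 63.7]), 'long axis deg', -0.3)
flash (array([606.6, 114.4]), array([21.8, 19.4]), 'long axis deg', 44.9)
flash (array([606.1, 113.5]), array([21.7, 20.2]), 'long axis deg', 63.2)
blue (array([656.8, -34.2]), array([41.3, 19. ]), 'long axis deg', 4.9)
blue (array([656.8, -34.1]), array([41.2, 18.8]), 'long axis deg', 4.9)
```

View pics/t5.png

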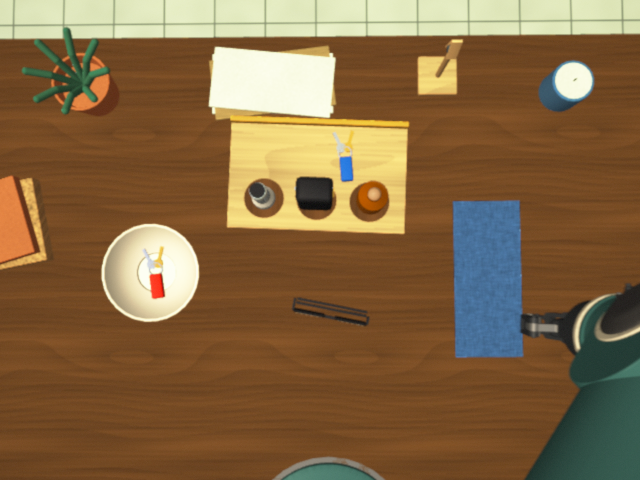

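View pics/s5.png

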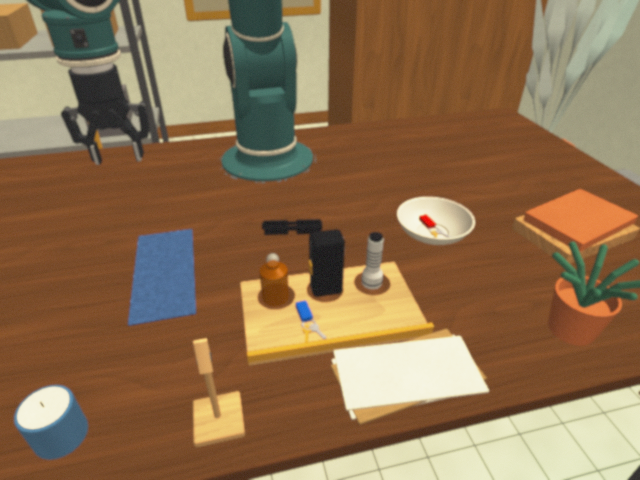

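The top view shows the flashlight (262,195), case (315,193) and bottle (373,197) standing on their marks. They are within about 0–4 mm of where they started. The red keys are in the bowl at (156,275), and the blue keys and sunglasses are unmoved. The scene view shows all three upright and the arm clear.

```bash
python3 -c "
from station import *
print(job_done())"
```

```text
the job is handed in; nothing more can be done
None
```

The job is handed in: the red-tagged keys are in the bowl, and the flashlight, case and bottle stand upright back on their marks (bottle and flashlight within about 1 mm, case about 4 mm off its start), with the blue-tagged keys and sunglasses left as they lay.

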